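Slide a microplate along the ledge until its end overhangs

TASK

The well plate on the raised steel ledge lies askew and cannot be got hold of. With the fingertips only, first push it back until its long side is flush against the ledge's back fence, all of it still on the ledge, then push it along the fence to the robot's right until about a third of its length sticks out past the ledge's right-hand end, lying flat and still flush, ready to be taken by that end. Do not lift it, do not let it tip off, and leave the timer on the ledge and the tube rack and other plate on the bench where they are.

Things in the scene. Friction and masses are not known exactly. Their poses are not given: they have to be found in the camera images.
- ledge: Fixed low dark steel shelf on the bench: flat top 45 mm up, 130 mm deep, 390 mm long; front and both ends open. A fence runs along its far side, 12 mm above the top, 8 mm thick. Origin on the bench, 75 mm behind the front edge, 55 mm before the fence face, 170 mm from the right end. x points away from the robot to the fence, y along the ledge to its left end, z up. Yaw -0.18 to 0.25 rad.
- ledge_corner (a point): The point on the ledge's top surface where the fence face meets the right-hand end (fence face x = 0, end edge y = 0, top surface z = 0 in its frame, which has the ledge's axes). The ledge's top lies at negative x and positive y from it.
- plate: The well plate to push: a grey 96-well microplate, 85 mm (x) by 128 mm (y, its long side) by 14 mm high, 0.12 kg give or take, loose on the ledge's top, long side roughly along the ledge, 1 to 4 cm off the fence. Origin at the centre of its underside. It slides when pushed with a newton or two.
- timer: Bystander: small white bench timer, 65 x 70 x 18 mm, on the left-hand end of the ledge's top, 5 cm or more from the plate; origin at the centre of its underside.
- tube_rack: Bystander: empty blue microtube rack, 63 x 99 x 43 mm, on the bench in front of the ledge's right part; origin at the centre of its underside.
- spare_plate: Bystander: a second plate like the first, 85 x 128 x 14 mm, on the bench (not on the ledge) in front of the ledge's left part; origin at the centre of its underside.

How it is judged:
By the outcome, as a careful person would: the job done as asked, in the order asked, and still so for the second after the job is handed in, with the robot touching nothing.
It also fails if it takes over 58 s, if anything falls off the work surface, if the arm or the gripper's body presses on something with over 40 N, if the wrist force passes 120 N, or if a joint passes its speed limit or range.

ROBOT

A 6-joint arm with a two-finger parallel gripper is mounted at the origin on the work surface; the furniture and walls round the work are solid. World frame = base frame: x ahead of the robot, y to its left, z up, the work surface at z = 0. Lengths are in m, angles in rad, forces in N, time in s.
With the tool pointing down it reaches from about 0.375 to 0.9 m from the base axis. Payload 3.1 kg.
Tool frame: the origin (TCP) lies on the centre line of the jaws, within the pads' length; the fingertips stand robot.nose_length ahead of it and the grasp point (between the pads) lies 6 mm ahead of it (robot.nose_length is the distance from the TCP to the fingertips, in m); z points along the fingers, y is the line along which they close (so a half turn about z gives the same grasp; the last joint's range is limited). The gripper opens to 87 mm and grips with 3 to 60 N. Pads are 19 mm wide; open, the fingers measure 117 mm over their backs; the gripper's body (75 mm by 190 mm) begins 51 mm behind the grasp point.
Start: joints at [-1.522, 0.527, 1.433, -0, 1.181, -0.178], TCP at [0.141, -0.609, 0.248] pointing down, gripper open.
Joint ranges: [-3.08, 3.08], [-0.75, 2.2], [0.22, 2.44], [-1.43, 4.57], [0, 2.65], [-2.85, 2.85]. Speed limits (rad/s): [2.79, 2.79, 3.14, 3.14, 3.14, 3.14].

INTERFACE

Orientations are given as a unit quaternion [x, y, z, w].
In Python, from rig import robot gives the robot as it stands.
- The arm moves only by the shell command python3 -m crank 'ROWS' [FORCE]. ROWS is JSON, one flat list of numbers, 7 for each row, row after row: the shift along the tool's x, y, z in mm, then the turn, a rotation vector about the tool's x, y, z in degrees, then the closure in counts, from 0 (fully open) to 255 (shut). In form: [x, y, z, ax, ay, az, fingers, x, y, z, ax, ay, az, fingers, ...]. A call has exactly 5 rows; each row is the pose to reach, as a shift and turn from the pose commanded when the call began, along the tool's axes at that moment; what a row does not reach only later rows make up. A row lasts 1/12 s, in which the tool goes at most 41.7 mm and 7.16 degrees, less where a joint would pass 70% of its speed; a pose out of reach is approached as far as the arm can. A call with a gripper value outside its range is refused whole. The fingers move at their own pace and stop on an object; FORCE is the grip in N (left out, the last holds). Time passes only in rows, so rows that repeat a pose let the fingers close, or fill a call up. It gives the time, the measured TCP pose, the force, the opening and the grip force at its end, in the units of the state.
- robot.get_obs(): the state, without advancing time (a new reading comes with each control period).
- robot.camera(name): name is "side" or "top" or "wrist"; returns a dict with "pixels" (384x512x3 uint8, red, green, blue), "intrinsics" (3x3 intrinsics, pixels), "extrinsics" (4x4, takes a point from camera to world coordinates); the wrist camera has in their place "mount" (4x4, takes a point from camera to tool coordinates, whose origin is the TCP and whose axes are the flange's). Camera axes: x right, y down, z forward; pixel columns grow to the right and rows downward; lengths in m; the calibration is good to about 2 mm. A picture is of the moment at which its call begins: read the wrist's pose just before it. There is no depth.
- robot.hand_in(): hands the job in; it is judged then, once.
The state is a dict: "time": time; "q": joint angles; "joint_velocities": joint speeds; "joint_torque": joint torques, N m; "position": TCP position; "tool_rot": TCP orientation; "ft_force": force on the tool from outside, world axes, zero at the start; "moment": the same for the moment, N m; "grip_width": finger opening in m; "grip_force": force on a finger pad.
Only numpy, scipy, OpenCV 4.12 (cv2) and the standard library are available. Lean on these libraries where they do the work, as an engineer would, in place of code of your own. Each camera call takes 0.05 s, during which the arm holds its last target. There are 200 camera calls.

## Working session

There is one attempt and no reset: what is moved stays moved. The work goes in short steps, Python scripts to look and compute and a shell command to move; the robot and the scene stay as the last step left them, time stands still between calls to the robot, and variables do not carry over. Pictures are saved under pics/ and viewed, at most 10 in all, crops included, and the job is handed in when it is done.

```bash
mkdir -p pics; ls
python3 - <<'E'
from rig import robot
import cv2,numpy as np
o=robot.get_obs();print(o['time'],o['position'],o['tool_rot'],robot.nose_length,o['grip_width'])
np.set_printoptions(precision=4,suppress=True)
for n in('top','side'):
    c=robot.camera(n);cv2.imwrite(f'pics/{n}0.png',cv2.cvtColor(c['pixels'],cv2.COLOR_RGB2BGR));print(n,c['intrinsics'],c['extrinsics'])
E
```

```text
pics
0.0 [ 0.14112838 -0.60816637  0.24657406] [ 9.93520278e-01  1.13649965e-01  5.37421167e-05 -1.06783821e-03] 0.025 0.08700642984386023
top [[451.3429   0.     250.319 ]
 [  0.     451.3429 188.4081]
 [  0.       0.       1.    ]] [[-0.0141 -0.9886  0.1497  0.3364]
 [-0.9999  0.0146  0.0019  0.0973]
 [-0.0041 -0.1497 -0.9887  0.9712]
 [ 0.      0.      0.      1.    ]]
side [[493.0113   0.     249.9776]
 [  0.     493.0113 187.2975]
 [  0.       0.       1.    ]] [[ 0.088   0.512  -0.8545  1.48  ]
 [ 0.9961 -0.0437  0.0764  0.0036]
 [ 0.0018 -0.8579 -0.5139  0.6429]
 [ 0.      0.      0.      1.    ]]
```

View pics/top0.png

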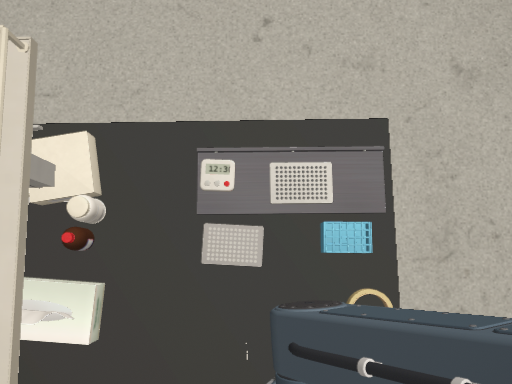

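View pics/side0.png

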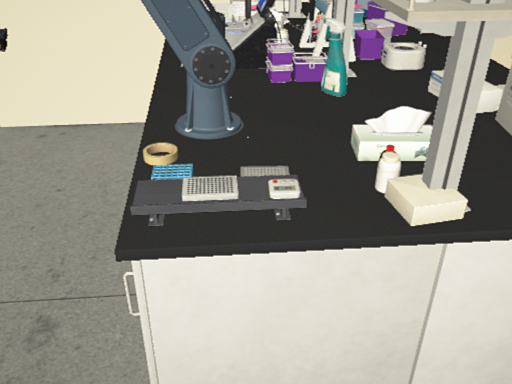

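The top view shows the ledge with corners near (197,150), (384,148), (385,212) and (197,213). The plate is at about (270–333,162–203), the timer at (218,175), the rack at (347,237) and the spare plate at (233,244).

```bash
cat > h.py <<'E'
import numpy as np,cv2
from rig import robot
from scipy.spatial.transform import Rotation as R
np.set_printoptions(precision=4,suppress=True)
def back(c,px,z,E=None):
    E=c['extrinsics'] if E is None else E
    px=np.atleast_2d(px).astype(float)
    d=np.c_[px,np.ones(len(px))]@np.linalg.inv(c['intrinsics']).T@E[:3,:3].T
    t=E[:3,3]; return (t+d*((z-t[2])/d[:,2])[:,None])
def plate(c,z=.059,box=(262,152,345,212)):
    g=cv2.cvtColor(c['pixels'],cv2.COLOR_RGB2GRAY).copy()
    x0,y0,x1,y1=box
    m=np.zeros_like(g);m[y0:y1,x0:x1]=(g[y0:y1,x0:x1]>115)*255
    m=cv2.morphologyEx(m,cv2.MORPH_CLOSE,np.ones((5,5)))
    k=max(cv2.findContours(m,0,1)[0],key=cv2.contourArea)
    w=back(c,k[:,0],z)[:,:2]
    r=cv2.minAreaRect((w*1000).astype(np.float32));return r,cv2.boxPoints(r)
E
python3 - <<'E'
from h import *
c=robot.camera('top');print(plate(c))
print('ledge front/right corners',back(c,[[197,213],[385,212]],.045)); print('fence top',back(c,[[197,150],[384,148]],.057))
im=cv2.cvtColor(c['pixels'],cv2.COLOR_RGB2BGR)[135:260,190:395]
im=cv2.resize(im,None,fx=3.9,fy=3.9,interpolation=2)
cv2.imwrite('pics/crop.png',(255*(im/255.)**.5).astype('uint8'))
E
```

```text
(((486.6003723144531, -4.127708435058594), (129.65853881835938, 87.18175506591797), 89.16197967529297), array([[442.066 , -68.3125],
       [529.2384, -69.5876],
       [531.1348,  60.0571],
       [443.9623,  61.3322]], dtype=float32))
ledge front/right corners [[ 0.4271  0.2096  0.045 ]
 [ 0.4235 -0.1772  0.045 ]]
fence top [[ 0.5571  0.2086  0.057 ]
 [ 0.5555 -0.1794  0.057 ]]
```

View pics/crop.png

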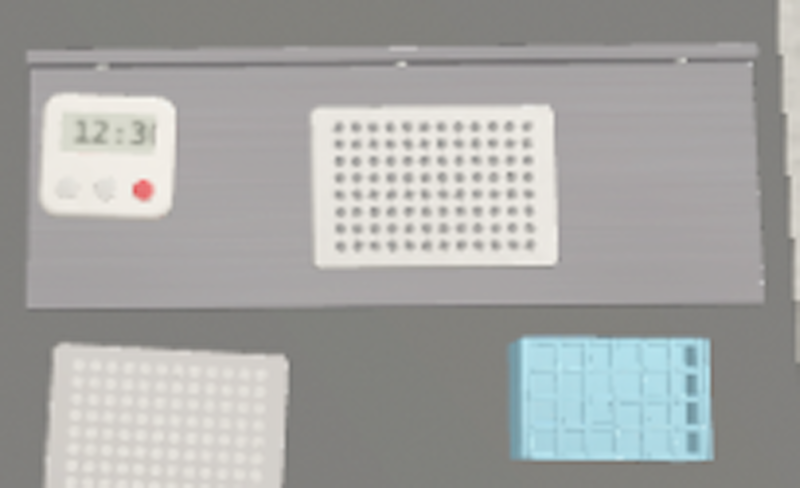

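The enlarged crop shows the ledge front edge running from crop (27,308) to (764,302) and the back of the fence from (27,50) to (757,43). The plate corners are near (312,108), (553,105), (557,265) and (316,267), so the gap to the fence is about 2.5 cm.

```bash
cat >> h.py <<'E'
def go(x,y,z,yaw=-.009):
    o=robot.get_obs();Rt=R.from_quat(o['tool_rot'])
    T=R.from_euler('z',yaw)*R.from_quat([1,0,0,0])
    d=Rt.inv().apply(np.array([x,y,z])-o['position'])*1000
    print('t',round(o['time'],2),'pos',o['position'],'F',o['ft_force'],'shift',d.round(1),'turn',np.degrees((Rt.inv()*T).as_rotvec()).round(2))
E
python3 - <<'E'
from h import *
c=robot.camera('top')
f=lambda a:np.array(a)/3.9+[190-.4,135-.4]
print('front',back(c,f([[27,308],[764,302]]),.045));print('fence back',back(c,f([[27,50],[757,43]]),.057))
print('fence base',back(c,f([[30,66],[752,65]]),.045))
print('timer right',back(c,f([[176,150]]),.063),'spare,rack tops',back(c,f([[289,356]]),.014),back(c,f([[510,340]]),.043))
go(.43,-.35,.20)
E
```

```text
front [[ 0.4259  0.2106  0.045 ]
 [ 0.4234 -0.1782  0.045 ]]
fence back [[ 0.5626  0.2096  0.057 ]
 [ 0.5606 -0.1791  0.057 ]]
fence base [[ 0.5567  0.2094  0.045 ]
 [ 0.5514 -0.1793  0.045 ]]
timer right [[0.5062 0.1305 0.063 ]] spare,rack tops [[0.4007 0.0719 0.014 ]] [[ 0.4055 -0.0439  0.043 ]]
t 0.2 pos [ 0.1412 -0.6084  0.247 ] F [-0.6826 -0.6219 -0.0561] shift [ 339.7 -186.5   47.3] turn [-0.08 -0.01 13.57]
```

```bash
python3 -m crank '[34,-19,0,0,0,3,0, 68,-38,0,0,0,6,0, 102,-57,0,0,0,9,0, 136,-76,0,0,0,12,0, 170,-93,0,0,0,13.6,0]'; python3 -c "from h import *;go(.42,-.1,.18)"
```

```text
time: 0.62
position: [0.2866, -0.4781, 0.2474]
tool_rot: [1.0, -0.006, -0.0, -0.0]
ft_force: [-0.1, -0.1, -0.5]
grip_width: 0.0872
grip_force: 0.0
t 0.62 pos [ 0.2866 -0.4781  0.2474] F [-0.0979 -0.1367 -0.4766] shift [ 128.7 -379.6   67.7] turn [-0.05  0.01 -0.2 ]
```

```bash
python3 -m crank '[25,-30,10,0,0,0,0, 50,-60,20,0,0,0,0, 75,-94,30,0,0,0,0, 100,-128,40,0,0,0,0, 115,-164,50,0,0,0,0]'; python3 -m crank '[3,-38,4,0,0,0,0, 6,-76,8,0,0,0,0, 9,-114,12,0,0,0,0, 12,-152,16,0,0,0,0, 14,-190,18,0,0,0,0]'; python3 -c "from h import *;go(.420,-.004,.079)"
```

```text
time: 1.03
position: [0.4037, -0.3182, 0.198]
tool_rot: [1.0, -0.005, 0.001, 0.001]
ft_force: [1.1, -0.3, 0.1]
grip_width: 0.0866
grip_force: 0.0
time: 1.45
position: [0.4172, -0.127, 0.1797]
tool_rot: [1.0, -0.005, -0.0, -0.0]
ft_force: [0.8, 0.4, -0.4]
grip_width: 0.0869
grip_force: 0.0
t 1.45 pos [ 0.4172 -0.127   0.1797] F [ 0.7637  0.398  -0.3606] shift [   1.5 -123.   100.7] turn [-0.01  0.01 -0.06]
```

```bash
python3 -m crank '[0,-40,10,0,0,0,0, 0,-80,20,0,0,0,0, 1,-115,35,0,0,0,0, 1,-123,60,0,0,0,0, 1,-123,85,0,0,0,0]'; python3 -m crank '[0,0,6,0,0,0,0, 0,0,12,0,0,0,0, 0,0,17,0,0,0,0, 0,0,17,0,0,0,0, 0,0,17,0,0,0,0]'
python3 - <<'E'
from h import *
go(.434,-.004,.076)
c=robot.camera('side')
cv2.imwrite('pics/s1.png',cv2.resize(cv2.cvtColor(c['pixels'],cv2.COLOR_RGB2BGR)[130:240,110:330],None,fx=3.6,fy=3.6,interpolation=2))
E
```

```text
time: 1.87
position: [0.4196, -0.0032, 0.0949]
tool_rot: [1.0, -0.002, 0.001, 0.0]
ft_force: [0.8, -0.0, 0.2]
grip_width: 0.087
grip_force: 0.0
time: 2.28
position: [0.4201, -0.0065, 0.0785]
tool_rot: [1.0, -0.005, 0.001, 0.0]
ft_force: [0.1, 0.1, 0.2]
grip_width: 0.087
grip_force: 0.0
t 2.28 pos [ 0.4201 -0.0065  0.0785] F [0.1176 0.1356 0.21  ] shift [13.9 -2.6  2.5] turn [ 0.02 -0.07 -0.1 ]
```

View pics/s1.png

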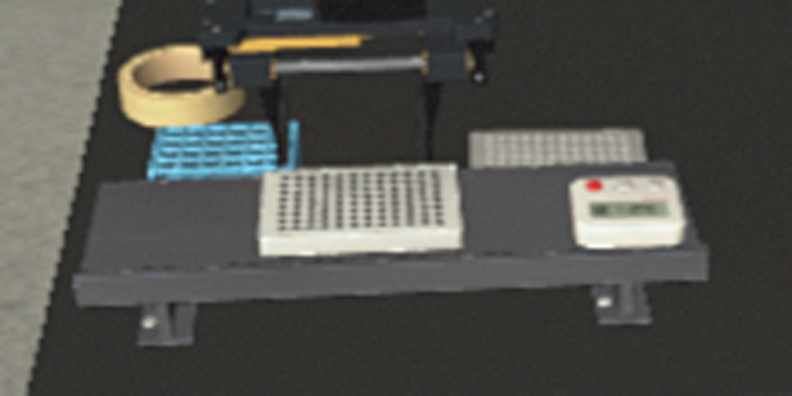

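The side view shows both fingers just in front of the plate's near long side at crop (270,160) and (430,160), clear of the rack. I'll now push towards the fence.

```bash
python3 -m crank '[2,-1,1,0,0,0,0, 4,-2,2.5,0,0,0,0, 7,-2,2.5,0,0,0,0, 10,-2,2.5,0,0,0,0, 13,-2,2.5,0,0,0,0]'; python3 -m crank '[3,0,0,0,0,0,0, 6,0,0,0,0,0,0, 9,0,0,0,0,0,0, 12,0,0,0,0,0,0, 15,0,0,0,0,0,0]'; python3 -c "from h import *;go(.460,-.004,.076)"
```

```text
time: 2.75
position: [0.4332, -0.004, 0.0757]
tool_rot: [1.0, -0.005, 0.0, 0.0]
ft_force: [-0.8, 0.0, 1.2]
grip_width: 0.0873
grip_force: 0.3
time: 3.17
position: [0.4477, -0.004, 0.0755]
tool_rot: [1.0, -0.005, -0.0, -0.0]
ft_force: [-0.8, -0.2, 0.5]
grip_width: 0.0872
grip_force: 0.5
t 3.17 pos [ 0.4477 -0.004   0.0755] F [-0.7543 -0.1738  0.4941] shift [12.3 -0.1 -0.5] turn [-0.01  0.02 -0.03]
```

```bash
python3 -m crank '[2,0,0,0,0,0,0, 4,0,0,0,0,0,0, 6,0,0,0,0,0,0, 8,0,0,0,0,0,0, 9,0,0,0,0,0,0]'; python3 -m crank '[1,0,0,0,0,0,0, 2,0,0,0,0,0,0, 3,0,0,0,0,0,0, 3,0,0,0,0,0,0, 3,0,0,0,0,0,0]'
python3 - <<'E'
from h import *
go(.460,-.004,.076)
c=robot.camera('side')
cv2.imwrite('pics/s2.png',cv2.resize(cv2.cvtColor(c['pixels'],cv2.COLOR_RGB2BGR)[130:240,110:330],None,fx=3.6,fy=3.6,interpolation=2))
E
```

```text
time: 3.58
position: [0.4571, -0.0042, 0.0755]
tool_rot: [1.0, -0.005, 0.0, 0.0]
ft_force: [-0.3, -0.3, -0.9]
grip_width: 0.0868
grip_force: 0.2
time: 4.0
position: [0.4584, -0.0041, 0.0754]
tool_rot: [1.0, -0.005, -0.001, -0.0]
ft_force: [-4.0, -2.1, 1.9]
grip_width: 0.087
grip_force: 2.1
t 4.0 pos [ 0.4584 -0.0041  0.0754] F [-4.0012 -2.0656  1.8859] shift [ 1.6 -0.1 -0.6] turn [-0.02  0.15 -0.02]
```

View pics/s2.png

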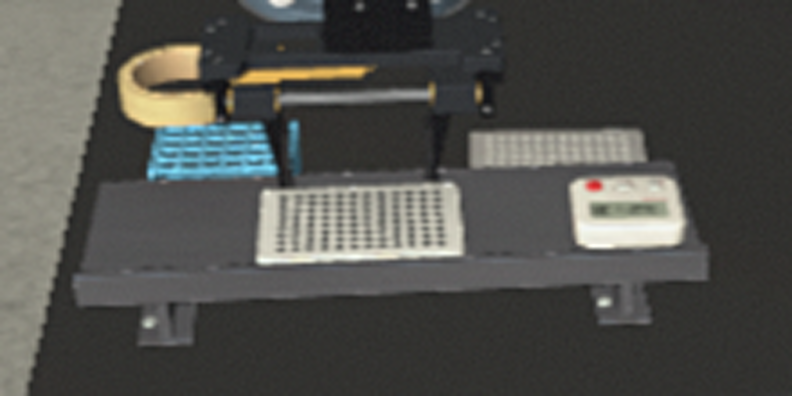

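The plate's far edge now meets the fence at crop row 255–262, and the force is up to 4 N. I'll press a little more so both ends seat.

```bash
python3 -m crank '[1,0,0,0,0,0,0, 2,0,0,0,0,0,0, 3,0,0,0,0,0,0, 3,0,0,0,0,0,0, 3,0,0,0,0,0,0]'; python3 -c "
from h import *;go(.46,-.004,.076);print(robot.get_obs()['moment'])
c=robot.camera('top');cv2.imwrite('pics/t3.png',cv2.convertScaleAbs(cv2.resize(cv2.cvtColor(c['pixels'],cv2.COLOR_RGB2BGR)[135:260,190:395],None,fx=3.9,fy=3.9,interpolation=2),alpha=1.8,beta=30))"
```

```text
time: 4.47
position: [0.4586, -0.0038, 0.0753]
tool_rot: [1.0, -0.004, -0.004, -0.001]
ft_force: [-8.4, -4.6, 4.8]
grip_width: 0.0869
grip_force: 4.5
t 4.47 pos [ 0.4586 -0.0038  0.0753] F [-8.4126 -4.6127  4.8219] shift [ 1.4  0.1 -0.7] turn [-0.06  0.49  0.01]
[-0.6979  1.5742 -0.055 ]
```

```bash
python3 -m crank '[-5,0,0,0,0,0,0, -15,0,0,0,0,0,0, -20,0,0,0,0,0,0, -20,0,-20,0,0,0,0, -20,0,-50,0,0,0,0]'; python3 -m crank '[0,-35,0,0,0,0,100, 0,-70,0,0,0,0,255, 10,-105,0,0,0,0,255, 30,-110,0,0,0,0,255, 40,-110,0,0,0,0,255]'
python3 - <<'E'
from h import *
go(.500,.090,.076)
c=robot.camera('side');f=lambda a:np.array(a)/3.6+[110-.4,130-.4]
cv2.imwrite('pics/s4.png',cv2.resize(cv2.cvtColor(c['pixels'],cv2.COLOR_RGB2BGR)[130:240,110:330],None,fx=3.6,fy=3.6,interpolation=2))
print(robot.get_obs()['grip_width'])
print('plate far top corners',back(c,f([[258,262],[462,255],[260,192],[457,183]]),.059))
E
```

```text
time: 4.93
position: [0.4409, -0.0036, 0.1242]
tool_rot: [1.0, -0.005, -0.002, -0.001]
ft_force: [1.4, 0.4, 0.3]
grip_width: 0.0867
grip_force: 0.0
time: 5.35
position: [0.486, 0.1079, 0.1261]
tool_rot: [1.0, -0.003, 0.003, -0.0]
ft_force: [0.3, 0.5, 0.4]
grip_width: 0.0615
grip_force: 0.0
t 5.35 pos [0.486  0.1079 0.1261] F [0.2635 0.502  0.4021] shift [13.8 17.8 50.1] turn [-0.03 -0.29  0.2 ]
0.05738836700793289
plate far top corners [[ 0.5604 -0.0653  0.059 ]
 [ 0.5631  0.059   0.059 ]
 [ 0.4758 -0.0666  0.059 ]
 [ 0.4751  0.0616  0.059 ]]
```

View pics/s4.png

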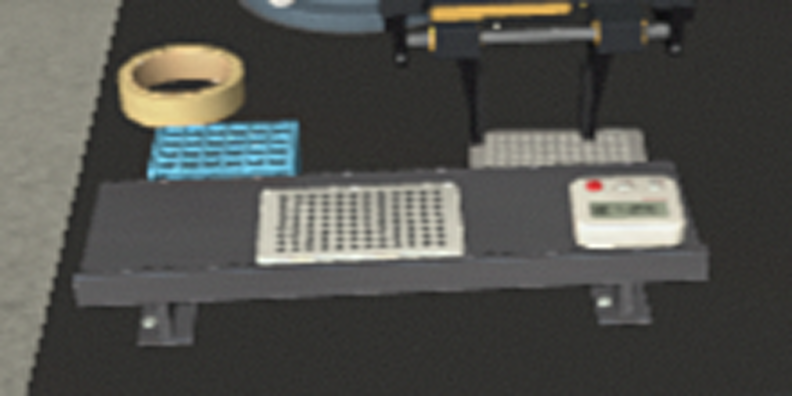

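The plate is seated along the fence, with its left end at about crop (460,185)–(462,255), and the timer is untouched. The fingers are still closing.

```bash
python3 -m crank '[7,7,0,0,0,0,255, 14,14,0,0,0,0,255, 14,14,0,0,0,0,255, 14,14,0,0,0,0,255, 14,14,0,0,0,0,255]' 10; python3 -m crank '[0,0,0,0,0,0,255, 0,0,0,0,0,0,255, 0,0,0,0,0,0,255, 0,0,0,0,0,0,255, 0,0,0,0,0,0,255]' ; python3 -c "from h import *;go(.5,.093,.076)"
```

```text
time: 5.82
position: [0.4968, 0.0905, 0.1253]
tool_rot: [1.0, -0.006, -0.001, -0.0]
ft_force: [-0.6, 0.1, -0.4]
grip_width: 0.0243
grip_force: 0.0
time: 6.23
position: [0.4974, 0.0916, 0.1256]
tool_rot: [1.0, -0.005, -0.0, -0.0]
ft_force: [0.4, 0.4, -1.0]
grip_width: 0.0012
grip_force: 0.0
t 6.23 pos [0.4974 0.0916 0.1256] F [ 0.3615  0.3617 -1.0194] shift [ 2.6 -1.4 49.6] turn [-0.    0.   -0.02]
```

```bash
python3 -m crank '[2,-2,15,0,0,0,255, 2,-2,30,0,0,0,255, 2,-2,42,0,0,0,255, 2,-2,49,0,0,0,255, 2,-2,49,0,0,0,255]'; python3 -m crank '[0,3,0,0,0,0,255, 0,6,0,0,0,0,255, 0,10,0,0,0,0,255, 0,14,0,0,0,0,255, 0,18,0,0,0,0,255]';python3 -m crank '[0,3,0,0,0,0,255, 0,6,0,0,0,0,255, 0,9,0,0,0,0,255, 0,12,0,0,0,0,255, 0,15,0,0,0,0,255]'; python3 -c "
from h import *;go(.5,-.078,.076)"
```

```text
time: 6.65
position: [0.4986, 0.0935, 0.0753]
tool_rot: [1.0, -0.005, -0.001, -0.0]
ft_force: [0.4, 0.3, -0.1]
grip_width: 0.0006
grip_force: 0.0
time: 7.07
position: [0.4997, 0.0749, 0.077]
tool_rot: [1.0, -0.005, 0.001, 0.0]
ft_force: [-0.6, -0.5, -0.7]
grip_width: 0.0007
grip_force: 0.0
time: 7.48
position: [0.4992, 0.0603, 0.0766]
tool_rot: [1.0, -0.005, 0.0, -0.0]
ft_force: [-0.1, 1.3, 1.4]
grip_width: 0.0003
grip_force: 0.6
t 7.48 pos [0.4992 0.0603 0.0766] F [-0.1267  1.3278  1.4158] shift [  2.1 138.3   0.6] turn [-0.01 -0.   -0.04]
```

Contact made. I'll look from the top to confirm the half-width and flushness.

```bash
python3 -m crank '[0,6,0,0,0,0,255, 0,12,0,0,0,0,255, 0,18,0,0,0,0,255, 0,24,0,0,0,0,255, 0,30,0,0,0,0,255]';python3 -m crank '[0,6,0,0,0,0,255, 0,12,0,0,0,0,255, 0,18,0,0,0,0,255, 0,24,0,0,0,0,255, 0,30,0,0,0,0,255]'
python3 - <<'E'
from h import *
go(.5,-.078,.076)
c=robot.camera('side')
cv2.imwrite('pics/s5.png',cv2.resize(cv2.cvtColor(c['pixels'],cv2.COLOR_RGB2BGR)[130:240,110:330],None,fx=3.6,fy=3.6,interpolation=2))
E
```

```text
time: 7.9
position: [0.4989, 0.0298, 0.0765]
tool_rot: [1.0, -0.005, -0.0, -0.0]
ft_force: [0.2, 0.6, 1.1]
grip_width: 0.0003
grip_force: 0.6
time: 8.32
position: [0.4986, -0.0002, 0.0765]
tool_rot: [1.0, -0.005, -0.0, -0.0]
ft_force: [-0.9, 1.2, 0.7]
grip_width: 0.0002
grip_force: 0.6
t 8.32 pos [ 0.4986 -0.0002  0.0765] F [-0.9441  1.2108  0.6561] shift [ 2.1 77.8  0.5] turn [-0.    0.   -0.04]
```

View pics/s5.png

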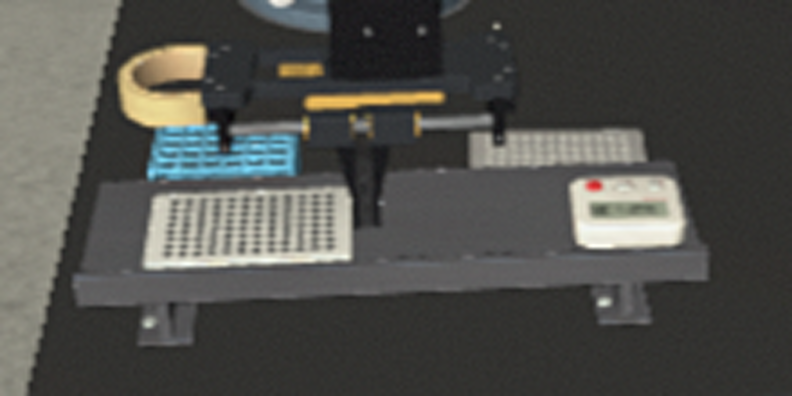

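The plate is sliding along the fence and still flush, with its far corners at crop (143,270) and (352,261). The ledge's right end is at about x=75–105.

```bash
python3 - <<'E'
from h import *
c=robot.camera('side');f=lambda a:np.array(a)/3.6+[110-.4,130-.4]
print('plate',back(c,f([[143,270],[352,261],[150,194],[350,187]]),.059))
print('fence R L top',back(c,f([[75,277],[708,250]]),.057),'front R L',back(c,f([[104,183],[676,164]]),.045))
print('timer nr top corner',back(c,f([[576,234]]),.063))
E
python3 -m crank '[0,6,0,0,0,0,255, 0,12,0,0,0,0,255, 0,18,0,0,0,0,255, 0,24,0,0,0,0,255, 0,30,0,0,0,0,255]'
```

```text
plate [[ 0.5635 -0.1342  0.059 ]
 [ 0.5642 -0.0083  0.059 ]
 [ 0.4723 -0.1375  0.059 ]
 [ 0.4743 -0.0083  0.059 ]]
fence R L top [[ 0.5647 -0.1748  0.057 ]
 [ 0.5671  0.211   0.057 ]] front R L [[ 0.4309 -0.1728  0.045 ]
 [ 0.4378  0.2139  0.045 ]]
timer nr top corner [[0.5511 0.1307 0.063 ]]
time: 8.83
position: [0.4983, -0.0302, 0.0765]
tool_rot: [1.0, -0.005, -0.0, 0.0]
ft_force: [-0.2, 1.0, -0.0]
grip_width: 0.0003
grip_force: 0.4
```

```bash
python3 -m crank '[0,6,0,0,0,0,255, 0,12,0,0,0,0,255, 0,18,0,0,0,0,255, 0,24,0,0,0,0,255, 0,30,0,0,0,0,255]';python3 -m crank '[0,3,0,0,0,0,255, 0,6,0,0,0,0,255, 0,9,0,0,0,0,255, 0,11,0,0,0,0,255, 0,11,0,0,0,0,255]'
python3 - <<'E'
from h import *
go(.5,-.081,.076)
c=robot.camera('side')
cv2.imwrite('pics/s6.png',cv2.resize(cv2.cvtColor(c['pixels'],cv2.COLOR_RGB2BGR)[160:230,110:240],None,fx=6,fy=6,interpolation=2))
E
```

```text
time: 9.25
position: [0.498, -0.0602, 0.0765]
tool_rot: [1.0, -0.005, -0.0, 0.0]
ft_force: [0.5, 0.7, 0.1]
grip_width: 0.0007
grip_force: 0.3
time: 9.67
position: [0.4981, -0.0709, 0.0765]
tool_rot: [1.0, -0.005, 0.0, 0.0]
ft_force: [-0.5, -0.4, 0.1]
grip_width: 0.0006
grip_force: 0.0
t 9.67 pos [ 0.4981 -0.0709  0.0765] F [-0.455  -0.4001  0.1341] shift [ 2.  10.   0.6] turn [ 0.02 -0.02 -0.04]
```

View pics/s6.png

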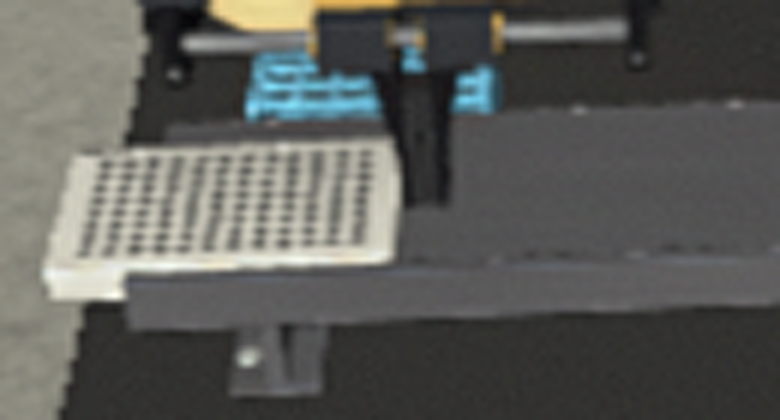

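The plate overhangs the right end by roughly 30–34 mm and lies flat and flush. Its far corners are at (46,268) and (395,262), and the fence end is at (127,277).

Run:
```python
from h import *
c=robot.camera('side');f=lambda a:np.array(a)/6+[110-.4,160-.4]
print('plate',back(c,f([[46,266],[397,262],[74,155],[388,142]]),.059))
print('fence R top',back(c,f([[127,276]]),.057),'front R',back(c,f([[165,133]]),.045))
t=robot.camera('top');r=plate(t,box=(300,152,384,212));print(r)
cv2.imwrite('pics/t6.png',t['pixels'])
```

```text
plate [[ 0.5548 -0.204   0.059 ]
 [ 0.563  -0.0771  0.059 ]
 [ 0.4756 -0.2045  0.059 ]
 [ 0.4759 -0.0841  0.059 ]]
fence R top [[ 0.561  -0.1745  0.057 ]] front R [[ 0.4371 -0.1755  0.045 ]]Traceback (most recent call last):
  File "<stdin>", line 5, in <module>
  File "h.py", line 15, in plate
    k=max(cv2.findContours(m,0,1)[0],key=cv2.contourArea)
ValueError: max() iterable argument is empty
```

```bash
python3 -m crank '[0,3,0,0,0,0,255, 0,6,0,0,0,0,255, 0,9,0,0,0,0,255, 0,12,0,0,0,0,255, 0,12,0,0,0,0,255]';python3 -m crank '[0,-4,0,0,0,0,255, 0,-10,0,0,0,0,255, 0,-20,-5,0,0,0,255, 0,-25,-30,0,0,0,255, 0,-25,-60,0,0,0,255]'; python3 -m crank '[-20,-35,-10,0,0,0,255, -40,-70,-20,0,0,0,255, -60,-100,-30,0,0,0,255, -60,-100,-30,0,0,0,255, -60,-100,-30,0,0,0,255]'
python3 - <<'E'
from h import *
go(.5,-.081,.076)
c=robot.camera('side')
cv2.imwrite('pics/s7.png',cv2.resize(cv2.cvtColor(c['pixels'],cv2.COLOR_RGB2BGR)[160:230,110:240],None,fx=6,fy=6,interpolation=2))
E
```

```text
time: 10.23
position: [0.498, -0.0833, 0.0765]
tool_rot: [1.0, -0.005, 0.0, 0.0]
ft_force: [1.3, -0.9, 1.0]
grip_width: 0.0005
grip_force: 0.0
time: 10.65
position: [0.4959, -0.0551, 0.1357]
tool_rot: [1.0, -0.004, -0.003, -0.001]
ft_force: [0.4, -0.7, -0.9]
grip_width: 0.0003
grip_force: 0.0
time: 11.07
position: [0.4376, 0.0453, 0.1674]
tool_rot: [1.0, -0.003, 0.0, 0.0]
ft_force: [0.2, -0.3, -0.2]
grip_width: 0.0005
grip_force: 0.0
t 11.07 pos [0.4376 0.0453 0.1674] F [ 0.2097 -0.3208 -0.2175] shift [ 63.  125.9  91.4] turn [ 0.   -0.03  0.22]
```

View pics/s7.png

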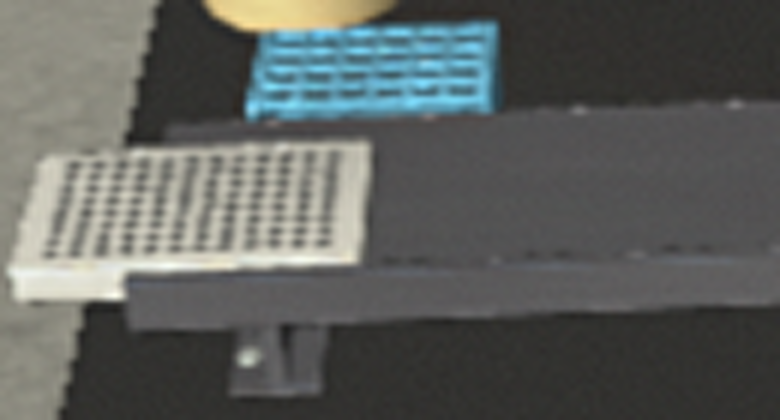

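The plate overhangs by about a third, with far corners at (12,268) and (362,264). I'll check how flush it is with numeric edge fits.

Run:
```python
from h import *
c=robot.camera('side')
g=cv2.cvtColor(c['pixels'],cv2.COLOR_RGB2GRAY).astype(float)
# far edge of plate (top face): bright->darker descending, per column
def edge(cols,r0,r1,thr):
    out=[]
    for u in cols:
        p=g[r0:r1,u]; i=[k for k in range(len(p)-1) if p[k]>=thr>p[k+1]]
        if i: k=i[-1]; out.append((u,r0+k+(p[k]-thr)/(p[k]-p[k+1])))
    return np.array(out)
e=edge(range(133,169,3),195,215,100);w=back(c,e,.058);print('plate far edge over fence',e.round(1).tolist(),w[:,:2].tolist()[0],np.polyfit(w[:,1],w[:,0],1))
t=robot.camera('top');gt=cv2.cvtColor(t['pixels'],cv2.COLOR_RGB2GRAY)
print(gt[180,330:400:3])
r=plate(t,box=(318,140,420,212));print(r)
im=cv2.cvtColor(t['pixels'],cv2.COLOR_RGB2BGR)[135:235,285:425]
im=cv2.resize(im,None,fx=5.5,fy=5.5,interpolation=2)
cv2.imwrite('pics/t8.png',(255*(im/255.)**.5).astype('uint8'))
```

```text
plate far edge over fence [[133.0, 205.7], [136.0, 205.8], [139.0, 205.6], [142.0, 205.5], [145.0, 205.5], [148.0, 205.0], [151.0, 204.8], [154.0, 204.9], [157.0, 204.6], [160.0, 204.7], [163.0, 213.1], [166.0, 204.4]] [0.5632677140877516, -0.1693690047376879] [0.1774 0.5904]
[110 103  59  59  66 136 135 135 135 184 111 182 182 107 140 194 126 116
 206 127 118 211 146 119]
(((498.572021484375, -145.68936157226562), (211.03492736816406, 147.95938110351562), 89.12847137451172), array([[ 422.9959, -250.0694],
       [ 570.9382, -252.3199],
       [ 574.1481,  -41.3094],
       [ 426.2059,  -39.0588]], dtype=float32))
```

View pics/t8.png

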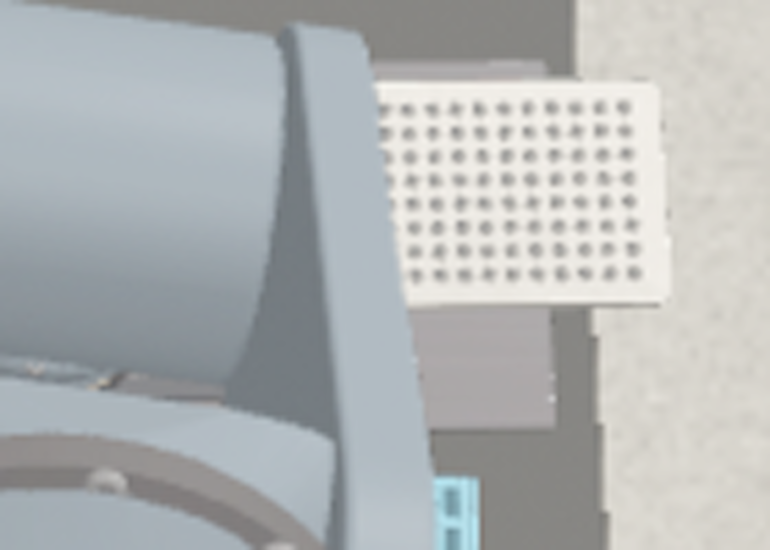

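The top view shows the plate parallel to the fence. Its right end runs from crop (657,85) to (668,303), and the ledge end passes through (553,428).

Run:
```python
from h import *
t=robot.camera('top');f=lambda a:np.array(a)/5.5+[285-.4,135-.4]
print('plate R',back(t,f([[659,90],[669,295]]),.059),'ledge R',back(t,f([[553,320],[556,425]]),.045),back(t,f([[546,70]]),.057))
c=robot.camera('side');f=lambda a:np.array(a)/6+[110-.4,160-.4]
print('side R',back(c,f([[12,268],[45,156],[362,264],[372,143]]),.059))
```

```text
plate R [[ 0.5481 -0.2206  0.059 ]
 [ 0.4702 -0.2192  0.059 ]] ledge R [[ 0.4634 -0.1799  0.045 ]
 [ 0.4237 -0.1787  0.045 ]] [[ 0.5569 -0.1792  0.057 ]]
side R [[ 0.5552 -0.2161  0.059 ]
 [ 0.4754 -0.2155  0.059 ]
 [ 0.5633 -0.0898  0.059 ]
 [ 0.4761 -0.0903  0.059 ]]
```

```bash
python3 -c "
from rig import robot
print(robot.hand_in())"
```

```text
the job is handed in; nothing more can be done
None
```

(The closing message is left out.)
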